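# Dip the icing tank and present the dipstick

## Task

Check the level in the icing tank: take the dipstick (the rod with the round collar) off the rest, ease it into the tank's slanted neck until the collar stops against the mouth without ramming it, and draw it fully out again. Then hold it level, with its tip above the middle of the round drip plate and 10 to 30 cm above the counter, touching nothing else, for reading: finish while still holding it steady there. Leave the stirrer and the other things on the counter where they are.

Things in the scene. Friction and masses are not known exactly. Their poses are not given: they have to be found in the camera images.
- dipstick: Dipstick, 0.13 to 0.24 kg, level on the rest at the start, axis 65 mm up. In line: 8 mm round steel rod (x = 0 to 140 mm, dark marks), round steel collar of 40 mm diameter (x = -8 to 0), black square handle 20 x 20 mm (x = -8 to -128). Origin on the axis at the collar's rod-side face; x points to the tip, z up at the start. Centre of mass near x = -45 mm
- dip_tip (a point): Tip of the dipstick's rod, at x = 140 mm on its axis
- dip_grip (a point): Good grip point: on the dipstick's axis, in the handle, at x = -60 mm; fingers from above close on the handle's 20 mm width (along the dipstick's y), with about 40 mm free to either side along the handle
- rest: Fixed steel rest, two parallel lanes 100 mm apart (at its y = -50 and +50 mm); the dipstick lies on one, the stirrer on the other, tips to the rest's +x. Base plate 300 x 190 x 10 mm. Posts stand under each at 115 mm behind and 90 mm ahead of the dipstick's origin, with low side cheeks up to 73 mm above the counter: lift straight up. Origin on the counter below the grip points, mid-lanes
- neck: Fixed steel guide tube of the tank, rising 35 degrees above level away from it. Origin: centre of the open mouth, 155 mm up; z points out along the tube, the rod goes in along -z. Mouth 34 mm outside, 24 inside, narrowing in 15 mm to a 14 mm bore. Tube 70 mm long, then free space for the whole rod. Collar home on the rim: dipstick origin at this origin. Roll about the axis is free
- tank: Closed steel icing tank, fixed, box 200 x 200 mm and 175 mm high (206 mm square lid, knob up to 203 mm). Origin under its centre on the counter; the neck comes out of the middle of its +x wall. z up
- plate: Round shallow steel drip plate, fixed, 110 mm diameter, 12 mm high. Origin at its centre on the counter
- stirrer: Stirrer on the other lane of the rest: the same black handle and rod, but no collar and a flat paddle at the end. Origin and axes as for the dipstick. Bystander
- jar: Amber jar, 64 mm diameter, 85 mm high. Origin under its centre. Bystander
- shaker: Metal shaker can, 60 mm diameter, 110 mm high. Origin under its centre. Bystander
- cutter: Steel ring cutter, 70 mm diameter, 40 mm high. Origin under its centre. Bystander
- spatula: Spatula lying on the counter, handle to its -x. Bystander
- bowl: White bowl, 130 mm diameter, 65 mm high. Origin under its centre. Bystander
- tub: White tub, 90 mm diameter, 120 mm high. Origin under its centre. Bystander
Mind the look-alikes: they are no part of the job. Of the things that look like the plate, take the one that is farthest to the robot's right at the start.

How it is judged:
By the outcome, as a careful person would: the job done as asked, in the order asked, and still so for the second after the job is handed in, while the arm keeps its last pose, push and grip.
It also fails if it takes over 56 s, if anything falls off the work surface, if the arm or the gripper's body presses on something with over 40 N, if the wrist force passes 120 N, or if a joint passes its speed limit or range.

## Robot

A 7-joint arm with a two-finger parallel gripper is mounted at the origin on the work surface. World frame = base frame: x ahead of the robot, y to its left, z up, the work surface at z = 0. Lengths are in mm, angles in rad, forces in N, time in s.
With the tool pointing down it reaches from about 425 to 875 mm from the base axis. Payload 4.7 kg.
Tool frame: the origin (TCP) lies midway between the tips of the shut fingers; the grasp point (between the pads) lies 19 mm behind it (robot.grasp_offset is the distance from the TCP to the grasp point, in mm); z points along the fingers, y is the line along which they close (so a half turn about z gives the same grasp; the last joint's range is limited). The gripper opens to 87 mm and grips with 3 to 60 N. Pads are 19 mm wide; open, the fingers measure 117 mm over their backs; the gripper's body (75 mm by 190 mm) begins 51 mm behind the grasp point.
Start: joints at [1.363, 0.321, -0.07, 1.45, 0.023, 1.371, -0.057], TCP at [142.968, -634.102, 222.587] pointing down, gripper open.
Joint ranges: [-2.86, 2.86], [-0.3, 2.09], [-1.38, 1.24], [0.06, 2.45], [-1.56, 4.7], [0.09, 2.05], [-2.69, 2.69]. Speed limits (rad/s): [2.57, 2.57, 3.14, 3.14, 3.14, 3.14, 3.14].

## Interface

Orientations are given as a unit quaternion [w, x, y, z].
In Python, from plant import get_state, read_camera, ticket, robot gives the robot as it stands.
- The arm moves only by the tool drive_tool, never from a script. Its arguments are lists of equal length, an entry for each row: "hand": the closure, from 0 (fully open) to 1 (shut); "delta_pos": the shift along the world's x, y, z in mm, a list of three; "twist": the turn, a rotation vector about the world's x, y, z in rad, a list of three. A call has exactly 10 rows; each row is the pose to reach, as a shift and turn from the pose commanded when the call began; what a row does not reach only later rows make up. A row lasts 1/10 s, in which the tool goes at most 50 mm and 8.59 degrees, less where a joint would pass 70% of its speed; a pose out of reach is approached as far as the arm can. A call with a gripper value outside its range is refused whole. The fingers move at their own pace and stop on an object; "force" is the grip in N (left out, the last holds). Time passes only in rows, so rows that repeat a pose let the fingers close, or fill a call up. It gives the time, the measured TCP pose, the force, the opening and the grip force at its end, in the units of the state.
- get_state(): the state, without advancing time (a new reading comes with each control period).
- read_camera(name): name is "scene" or "top"; returns a dict with "image" (384x512x3 uint8, blue, green, red), "z_map" (384x512 float32, mm along the optical axis (not along the pixel's ray), 0 where there is no reading), "camera_matrix" (3x3 intrinsics, pixels), "D" ([k1, k2, p1, p2, k3] as OpenCV has them; the pictures are not rectified), "pose" (4x4, takes a point from camera to world coordinates). Camera axes: x right, y up, looking along -z (the intrinsics and any distortion apply to the point x, -y, -z); pixel columns grow to the right and rows downward; lengths in mm; the calibration is good to about 2 mm. A picture is of the moment at which its call begins.
- ticket.hand_in(): hands the job in; it is judged then, once.
The state is a dict: "t": time; "joint_pos": joint angles; "qd": joint speeds; "joint_torque": joint torques, N m; "tcp_pos": TCP position; "eef_rot": TCP orientation; "contact_force": force on the tool from outside, world axes, zero at the start; "moment": the same for the moment, N m; "grip_width": finger opening in mm; "gripper_force": force on a finger pad.
Only numpy, scipy, OpenCV 4.12 (cv2) and the standard library are available. Lean on these libraries where they do the work, as an engineer would, in place of code of your own. Each camera call takes 0.05 s, during which the arm holds its last target. There are 200 camera calls.

## Working session

There is one attempt and no reset: what is moved stays moved. The work goes in short steps, Python scripts to look and compute and a tool call to move; the robot and the scene stay as the last step left them, time stands still between calls to the robot, and variables do not carry over. Pictures are saved under pics/ and viewed, at most 10 in all, crops included, and the job is handed in when it is done.

Besides the shell and the picture viewer there is one more tool, called as name(argument=value, ...), one argument or row to a line, values as JSON. drive_tool: Moves the arm, as the interface text tells. Its arguments: {"type":"object","properties":{"hand":{"type":"array","items":{"type":"number"}},"delta_pos":{"type":"array","items":{"type":"array","items":{"type":"number"}}},"twist":{"type":"array","items":{"type":"array","items":{"type":"number"}}},"force":{"type":"number"}},"required":["hand","delta_pos","twist"]}

```bash
mkdir -p pics; cat > h.py <<'E'
import numpy as np, cv2
from plant import get_state, read_camera, ticket, robot
def snap(n):
    c=read_camera(n); np.savez(''+n+'.npz',**{k:np.asarray(v) for k,v in c.items()}); return c
def load(n): return dict(np.load(''+n+'.npz'))
def world(c,uv):
    uv=np.asarray(uv,float).reshape(-1,2)
    n=cv2.undistortPoints(uv[:,None],c['camera_matrix'],np.asarray(c['D'],float))[:,0]
    z=np.array([c['z_map'][int(round(v)),int(round(u))] for u,v in uv])
    P=np.c_[n[:,0]*z,-n[:,1]*z,-z,np.ones(len(z))]
    return (P@c['pose'].T)[:,:3]
def cloud(c):
    v,u=np.mgrid[0:384,0:512]; return world(c,np.c_[u.ravel(),v.ravel()]).reshape(384,512,3)
E
python3 - <<'E'
from h import *
for n in('scene','top'):
    c=snap(n); cv2.imwrite(f'pics/{n}0.png',cv2.resize(c['image'],(800,600),interpolation=cv2.INTER_CUBIC)); print(n,c['pose'].round(2).tolist())
s=get_state();print({k:np.round(v,3) for k,v in s.items()})
E
```

```text
scene [[-0.16, -0.7, 0.69, 1508.02], [0.99, -0.11, 0.12, 116.85], [-0.01, 0.7, 0.71, 1089.07], [0.0, 0.0, 0.0, 1.0]]
top [[0.0, 0.99, -0.15, 366.93], [-1.0, 0.0, -0.0, -39.9], [-0.0, 0.15, 0.99, 1431.49], [0.0, 0.0, 0.0, 1.0]]
{'t': np.float64(0.1), 'joint_pos': array([ 1.363,  0.322, -0.07 ,  1.452,  0.023,  1.371, -0.057]), 'qd': array([-0.   , -0.001,  0.002, -0.005,  0.001,  0.   ,  0.   ]), 'joint_torque': array([ 0.0000e+00, -4.9257e+01, -4.0500e-01, -3.1340e+01, -6.4000e-02,
        3.9000e-02,  0.0000e+00]), 'tcp_pos': array([ 142.793, -633.605,  221.572]), 'eef_rot': array([-0.001,  0.994,  0.111, -0.   ]), 'contact_force': array([ 0.268, -0.188, -0.276]), 'moment': array([-0.01 , -0.067, -0.019]), 'gripper_force': np.float64(0.0), 'grip_width': np.float64(87.524)}
```

View pics/scene0.png

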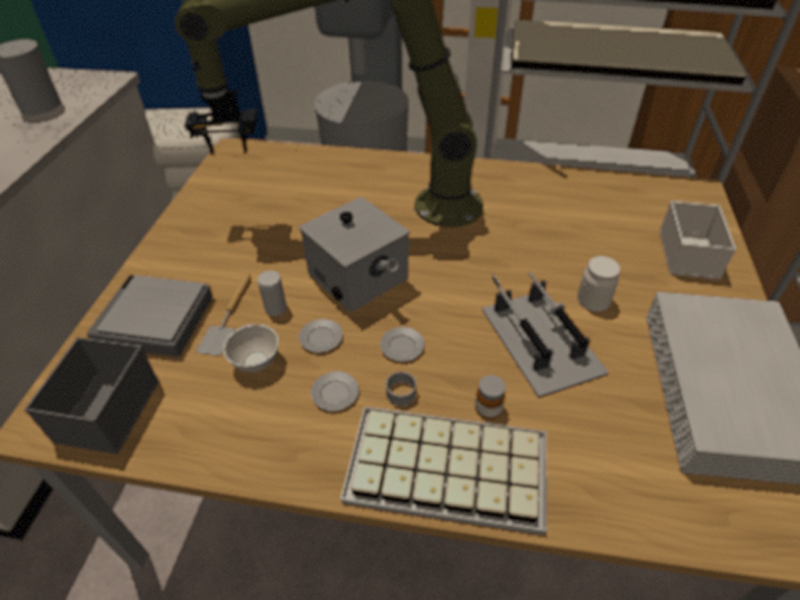

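View pics/top0.png

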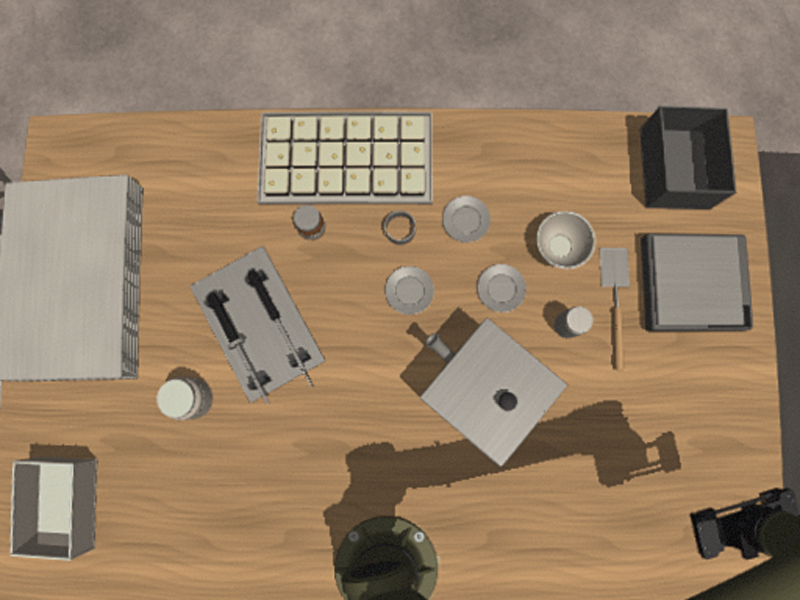

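The top view shows two rods on the rest. The rod with a collar at about (237,342) has its handle at (222,315), and the other rod's handle is at (262,292) with no collar visible. There are three plates at (410,290), (501,288) and (466,218), and the farthest right is (501,288). The tank neck's mouth is near (432,343). Next I'll take a close crop and measure.

```bash
python3 - <<'E'
from h import *
c=load('top'); im=c['image']
a=cv2.resize(im[155:265,120:215],None,fx=5,fy=5,interpolation=cv2.INTER_CUBIC)
b=cv2.resize(im[195:265,250:310],None,fx=5,fy=5,interpolation=cv2.INTER_CUBIC)
o=np.zeros((550,790,3),np.uint8);o[:,:475]=a;o[:350,480:780]=b
cv2.imwrite('pics/crop.png',o)
W=cloud(c);np.save('W.npy',W)
np.set_printoptions(suppress=True,precision=1)
s=0.64
for n,u,v in [('p1',410,290),('p2',501,288),('p3',466,218),('jar',308,220),('tub',178,398),('bowl',565,240),('shaker',578,320),('cutter',384,226),('knob',506,400)]:
    print(n,world(c,[[u*s,v*s]])[0])
# plates centre from height mask
for n,u,v in [('p1',410,290),('p2',501,288),('p3',466,218)]:
    R=W[int(v*s)-20:int(v*s)+20,int(u*s)-20:int(u*s)+20].reshape(-1,3);R=R[(R[:,2]>5)&(R[:,2]<25)];print(n,(R.min(0)+R.max(0))/2,np.ptp(R,0))
# tank lid
R=W[195:305,262:370].reshape(-1,3);T=R[(R[:,2]>165)&(R[:,2]<185)];r=cv2.minAreaRect(T[:,:2].astype(np.float32));print('lid',r,cv2.boxPoints(r).tolist(),T[:,2].mean())
# dark handles and rods on rest
R=W[155:265,120:215];H=R.reshape(-1,3);g=im[155:265,120:215].max(2).ravel()
print('zhist',np.histogram(H[:,2],bins=np.arange(-5,100,5)))
D=H[(H[:,2]>66)&(H[:,2]<85)]
print(len(D))
from scipy.cluster.vq import kmeans2
d=(g<60)&(H[:,2]>62); P=H[d]
dirn=np.linalg.svd(P[:,:2]-P[:,:2].mean(0))[2]
print('dark',d.sum())
cc,l=kmeans2(P[:,:2],2,seed=1)
for k in (0,1):
    print(cc[k],cv2.minAreaRect(P[l==k][:,:2].astype(np.float32)),np.median(P[l==k][:,2]))
E
```

```text
p1 [603.1 -52.4   7.6]
p2 [ 609.  -257.1    3. ]
p3 [ 769.3 -179.8    9.4]
jar [740.6 167.1  93.7]
tub [360.  421.8 121. ]
bowl [ 720.7 -407.     3.4]
shaker [ 524.  -400.6  110. ]
cutter [741.1   5.6  42.2]
knob [ 360.6 -232.5  202.2]
p1 [607.7 -49.2  13.1] [139.1 136.7  16.3]
p2 [ 611.9 -252.7   13.2] [139.2 138.9  16.4]
p3 [ 775.  -178.    12.2] [144.8 141.   14.4]
lid ((393.93597412109375, -194.99447631835938), (254.1200408935547, 206.99497985839844), 49.12406539916992) [[232.52755737304688, -223.33700561523438], [389.0423278808594, -358.7993469238281], [555.3443603515625, -166.65194702148438], [398.8296203613281, -31.189605712890625]] 175.7913077104104
zhist (array([1968, 2913, 1794, 1967,  331,   21,   22,   21,   16,   25,   26,
         28,   33,   91,  191,  293,  259,   62,   22,   29]), array([-5,  0,  5, 10, 15, 20, 25, 30, 35, 40, 45, 50, 55, 60, 65, 70, 75,
       80, 85, 90, 95]))
779
dark 437
[568.4 322.6] ((572.986328125, 310.47430419921875), (94.25352478027344, 133.20431518554688), 33.500946044921875) 75.29349138130624
[507.4 260.5] ((407.7563781738281, 165.85845947265625), (382.606201171875, 172.1108856201172), 54.555747985839844) 74.63728996417206
```

View pics/crop.png

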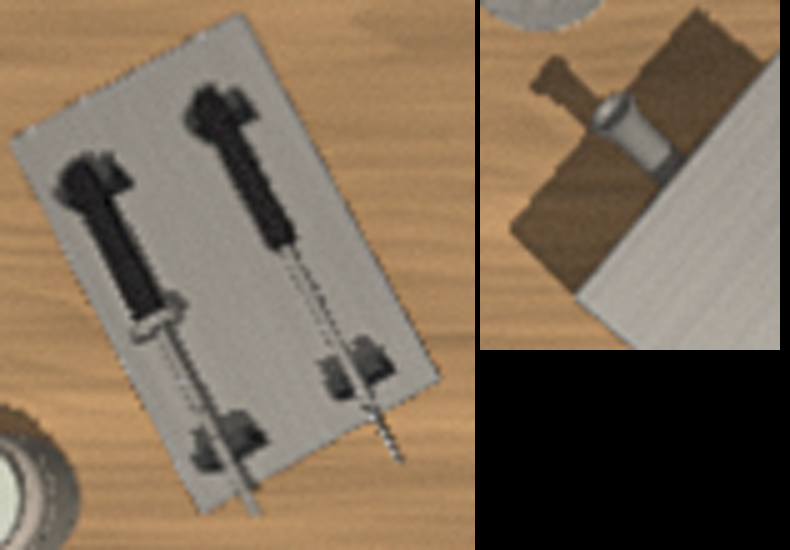

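The crop confirms that the left rod has the collar, at crop (157,317), with its handle running from (80,170) to (150,310) and its tip at (258,513). The other rod has no collar, so it is the stirrer. The neck mouth's rim is centred near (613,111). I'll fit these positions by casting rays onto planes at known heights.

```bash
cat >> h.py <<'E'
def ray(c,uv,z):
    uv=np.asarray(uv,float).reshape(-1,2)
    n=cv2.undistortPoints(uv[:,None],c['camera_matrix'],np.asarray(c['D'],float))[:,0]
    d=np.c_[n[:,0],-n[:,1],-np.ones(len(n))]@c['pose'][:3,:3].T; o=c['pose'][:3,3]
    return o+d*((np.broadcast_to(z,len(n))-o[2])/d[:,2])[:,None]
E
python3 - <<'E'
from h import *
np.set_printoptions(suppress=True,precision=1)
c=load('top')
A=lambda p:(np.asarray(p,float)+.5)/5-.5+[120,155]
B=lambda p:(np.asarray(p,float)-[480,0]+.5)/5-.5+[250,195]
F=lambda p:(np.asarray(p,float)+.5)*.64-.5
q=ray(c,A([(10,140),(243,12),(440,380),(203,513)]),10);print('rest\n',q,q.mean(0),np.linalg.norm(q[1]-q[0]),np.linalg.norm(q[2]-q[1]))
x=(q[2]-q[1])+(q[3]-q[0]);yaw=np.arctan2(x[1],x[0]);x=x/np.linalg.norm(x);print('yaw',np.degrees(yaw),x)
h=ray(c,A([(77,178),(149,312)]),75);print('handle',h,np.degrees(np.arctan2(*(h[1]-h[0])[[1,0]])))
hs=ray(c,A([(207,103),(281,243)]),75);print('stir',hs,np.degrees(np.arctan2(*(hs[1]-hs[0])[[1,0]])))
co=ray(c,A([(158,317),(258,513)]),[65,67]);print('collar,tip',co,np.linalg.norm(co[1]-co[0]),np.degrees(np.arctan2(*(co[1]-co[0])[[1,0]])))
L=ray(c,F([(488,319),(566,384),(502,466),(421,398)]),175);print('lid',L,L.mean(0),np.linalg.norm(np.roll(L,1,0)-L,axis=1))
for i in range(4):
    e=L[(i+1)%4]-L[i];print(np.degrees(np.arctan2(e[1],e[0])))
W=np.load('W.npy')
m=ray(c,B([(613,111)]),155);print('mouth',m)
R=W[208:235,268:292].reshape(-1,3);R=R[(R[:,2]>110)&(R[:,2]<172.0)];print(len(R));print(R[np.argsort(R[:,2])][-25:])
# collar by depth & scene cam for mouth
for n,u,v in [('p2',501,288)]: print(ray(c,F([(u,v)]),8))
c2=load('scene');a=cv2.resize(c2['image'][150:200,225:275],None,fx=10,fy=10,interpolation=cv2.INTER_CUBIC);cv2.imwrite('pics/neck2.png',a)
E
```

```text
rest
 [[612.6 445.6  10. ]
 [704.9 281.7  10. ]
 [445.6 135.8  10. ]
 [353.2 297.7  10. ]] [529.1 290.2  10. ] 188.09981824622463 297.5404786199722
yaw -150.4723717559753 [-0.9 -0.5  0. ]
handle [[575.5 375.7  75. ]
 [485.7 322.8  75. ]] -149.49610647601446
stir [[626.7 289.   75. ]
 [532.1 235.6  75. ]] -150.53551157057097
collar,tip [[483.2 319.2  65. ]
 [354.2 247.5  67. ]] 147.63046463113398 -150.9204204916937
lid [[ 518.6 -203.5  175. ]
 [ 391.3 -354.4  175. ]
 [ 235.3 -226.9  175. ]
 [ 365.   -71.9  175. ]] [ 377.5 -214.2  175. ] [202.3 197.5 201.5 202.1]
-130.15985494412627
140.72279408460528
50.071545655979314
-40.59223647224631
mouth [[480.9 -93.9 155. ]]
169
[[ 467.4  -89.9  161.2]
 [ 476.7 -108.5  161.4]
 [ 473.6 -105.3  161.5]
 [ 489.  -102.3  161.6]
 [ 485.8 -105.3  162.9]
 [ 470.4 -105.3  162.9]
 [ 476.5 -105.3  163.2]
 [ 467.2  -86.8  163.7]
 [ 473.3 -102.2  163.9]
 [ 482.6 -105.3  164.1]
 [ 467.1  -99.   164.6]
 [ 467.1  -92.9  165. ]
 [ 479.4 -102.1  165.6]
 [ 470.   -92.8  167. ]
 [ 470.   -98.9  167.3]
 [ 476.1  -98.9  167.4]
 [ 479.1 -105.   168.4]
 [ 469.9  -95.8  168.6]
 [ 448.4 -138.4  169.7]
 [ 427.1 -123.   169.7]
 [ 427.1 -129.1  169.9]
 [ 439.2 -135.2  170.7]
 [ 472.8  -98.8  170.9]
 [ 430.1 -122.9  171.5]
 [ 430.1 -132.   171.9]]
[[ 608.8 -255.7    8. ]]
```

View pics/neck2.png

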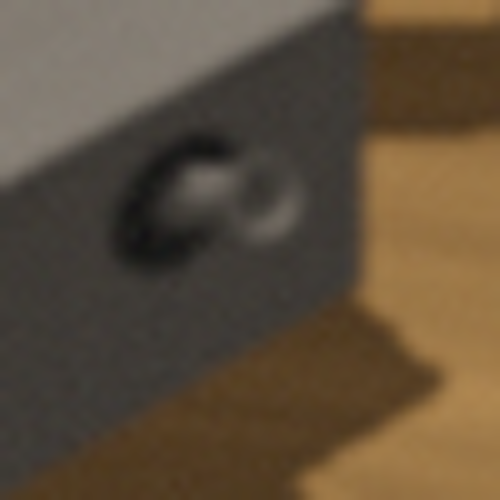

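The scene view shows the mouth centred at crop (262,193), pointing at the camera. I'm going to the pre-grasp by way of the front, clear of the tank and the base.

```bash
python3 - <<'E'
from h import *
np.set_printoptions(suppress=True,precision=1)
c=load('scene');print('mouth scene',ray(c,[(250.75,168.85)],155))
# ray-ray intersection with top
t=load('top');F=lambda p:(np.asarray(p,float)+.5)*.64-.5
G=lambda p:F(p)
print('scene tip/handle', ray(c,G([(578,357)]),75))
for p in [(322,336),(403,345),(336,391)]: print('plate',ray(c,G([p]),8))
print([a for a in dir(robot) if a[0]!='_'])
E
```

```text
mouth scene [[473.9 -91.1 155. ]]
scene tip/handle [[631.1 366.   75. ]]
plate [[ 606.2 -249.2    8. ]]
plate [[602.8 -43.4   8. ]]
plate [[ 764.7 -172.9    8. ]]
['Unreachable', 'grasp_offset']
```

drive_tool(
  hand=[0, 0, 0, 0, 0, 0, 0, 0, 0, 0],
  delta_pos=[
    [0, 0, 50],
    [20, 20, 100],
    [60, 50, 140],
    [100, 90, 160],
    [150, 120, 160],
    [190, 150, 160],
    [230, 180, 160],
    [270, 210, 160],
    [310, 240, 160],
    [350, 270, 160],
  ],
  twist=[
    [0, 0, 0],
    [0, 0, 0],
    [0, 0, 0],
    [0, 0, 0.05],
    [0, 0, 0.1],
    [0, 0, 0.15],
    [0, 0, 0.2],
    [0, 0, 0.25],
    [0, 0, 0.29],
    [0, 0, 0.29],
  ],
)

```text
t: 1.1
tcp_pos: [465.7, -384.0, 382.3]
eef_rot: [-0.0, 0.967, 0.253, -0.0]
contact_force: [0.8, -0.9, -0.2]
grip_width: 87.2
gripper_force: 0.0
```

drive_tool(
  hand=[0, 0, 0, 0, 0, 0, 0, 0, 0, 0],
  delta_pos=[
    [20, 45, 0],
    [40, 90, 0],
    [55, 137, 0],
    [70, 184, 0],
    [80, 232, 0],
    [85, 280, 0],
    [90, 328, 0],
    [90, 376, 0],
    [90, 424, 0],
    [80, 472, 0],
  ],
  twist=[
    [0, 0, 0],
    [0, 0, 0],
    [0, 0, 0],
    [0, 0, 0],
    [0, 0, 0],
    [0, 0, 0],
    [0, 0, 0],
    [0, 0, 0],
    [0, 0, 0],
    [0, 0, 0],
  ],
)

```text
t: 2.1
tcp_pos: [544.5, 88.3, 381.7]
eef_rot: [-0.0, 0.967, 0.253, -0.0]
contact_force: [0.9, 0.1, 0.6]
grip_width: 86.8
gripper_force: 0.0
```

drive_tool(
  hand=[0, 0, 0, 0, 0, 0, 0, 0, 0, 0],
  delta_pos=[
    [0, 45, 0],
    [-10, 90, 0],
    [-20, 135, 0],
    [-30, 180, 0],
    [-38, 215, -30],
    [-43, 240, -70],
    [-43, 240, -110],
    [-43, 240, -150],
    [-43, 240, -180],
    [-43, 240, -180],
  ],
  twist=[
    [0, 0, 0],
    [0, 0, 0],
    [0, 0, 0],
    [0, 0, 0],
    [0, 0, 0],
    [0, 0, 0],
    [0, 0, 0],
    [0, 0, 0],
    [0, 0, 0],
    [0, 0, 0],
  ],
)

```text
t: 3.1
tcp_pos: [499.1, 324.3, 197.5]
eef_rot: [0.001, 0.967, 0.253, -0.004]
contact_force: [-0.1, 0.1, -0.2]
grip_width: 86.9
gripper_force: 0.0
```

```bash
python3 - <<'E'
from h import *
from scipy.spatial.transform import Rotation as R
np.set_printoptions(suppress=True,precision=3)
s=get_state();print(s['t'],s['tcp_pos'],s['joint_pos'],R.from_quat(s['eef_rot'],scalar_first=True).as_matrix())
c=snap('top');d=snap('scene')
a=cv2.resize(c['image'][140:265,110:230],None,fx=4,fy=4,interpolation=cv2.INTER_CUBIC)
u,v=340,170
b=cv2.resize(d['image'][150:260,290:400],None,fx=3,fy=3,interpolation=cv2.INTER_CUBIC)
o=np.zeros((500,820-20,3),np.uint8);o[:,:480]=a;o[:330,480:800]=b[:,:320];cv2.imwrite('pics/pre.png',o)
E
```

```text
3.1 [499.066 324.276 197.518] [ 0.048  0.323 -0.813  1.597  0.238  1.335 -1.857] [[ 0.872  0.49  -0.008]
 [ 0.49  -0.872 -0.005]
 [-0.009  0.    -1.   ]]
```

View pics/pre.png

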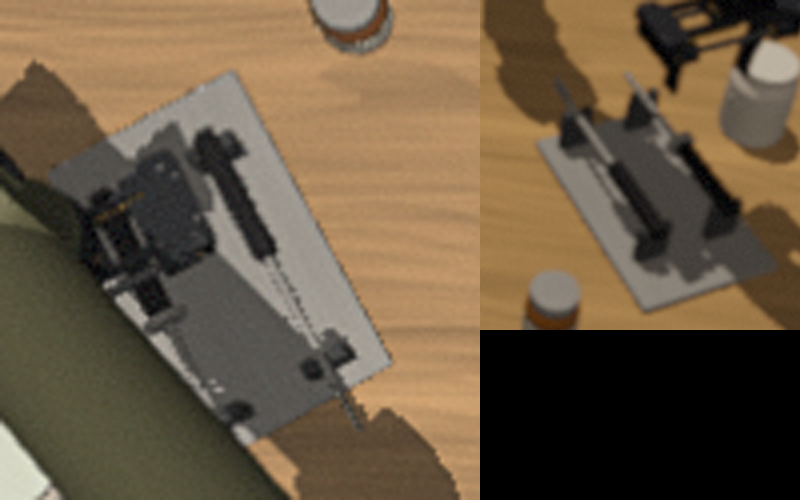

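The crop shows the gripper above the rest, short of the collared handle. In the scene part the collar is at (683,145) and the tip at (630,76). I'll compute the grip point from both cameras.

```bash
python3 - <<'E'
from h import *
np.set_printoptions(suppress=True,precision=1)
d=load('scene');S=lambda p:(np.asarray(p,float)-[480,0]+.5)/3-.5+[290,150]
print('scene collar,tip,rear',ray(d,S([(683,145),(630,76),(728,218)]),[67,66,75]))
q=ray(d,S([(537,145),(646,312),(777,266)]),10);print('rest corners scene',q)
W=cloud(d); im=d['image']
u,v=S((683,145)).round().astype(int); print(world(d,[(u,v)]))
t=load('top');A=lambda p:(np.asarray(p,float)+.5)/4-.5+[110,140]
print('top collar',ray(t,A([(166,316)]),70), ray(t,A([(233,70),(390,360)]),10))
E
```

```text
scene collar,tip,rear [[478.  327.1  67. ]
 [354.7 258.1  66. ]
 [601.4 376.5  75. ]]
rest corners scene [[452.1 142.2  10. ]
 [707.3 289.6  10. ]
 [612.5 449.3  10. ]]
[[486.8 324.1  75.5]]
top collar [[480.7 318.1  70. ]] [[704.4 282.8  10. ]
 [448.9 137.5  10. ]]
```

drive_tool(
  hand=[0, 0, 0, 0, 0, 0, 0, 0, 0, 0],
  delta_pos=[
    [10, 8, 0],
    [20, 16, 0],
    [30, 24, 0],
    [31, 25, 0],
    [31, 25, -20],
    [31, 25, -40],
    [31, 25, -60],
    [31, 25, -60],
    [31, 25, -60],
    [31, 25, -60],
  ],
  twist=[
    [0, 0, 0],
    [0, 0, 0],
    [0, 0, 0],
    [0, 0, 0],
    [0, 0, 0],
    [0, 0, 0],
    [0, 0, 0],
    [0, 0, 0],
    [0, 0, 0],
    [0, 0, 0],
  ],
)

```text
t: 4.2
tcp_pos: [533.3, 352.3, 144.6]
eef_rot: [-0.0, 0.967, 0.253, 0.001]
contact_force: [0.7, 1.1, 0.1]
grip_width: 87.3
gripper_force: 0.0
```

drive_tool(
  hand=[0, 0, 0, 0, 0, 0, 0, 0, 0, 0],
  delta_pos=[
    [-2, -2, 0],
    [-2, -2, -15],
    [-2, -2, -30],
    [-2, -2, -45],
    [-2, -2, -60],
    [-2, -2, -75],
    [-2, -2, -88],
    [-2, -2, -97],
    [-2, -2, -97],
    [-2, -2, -97],
  ],
  twist=[
    [0, 0, 0],
    [0, 0, 0],
    [0, 0, 0],
    [0, 0, 0],
    [0, 0, 0],
    [0, 0, 0],
    [0, 0, 0],
    [0, 0, 0],
    [0, 0, 0],
    [0, 0, 0],
  ],
)

```text
t: 5.2
tcp_pos: [530.7, 349.9, 45.7]
eef_rot: [-0.0, 0.967, 0.253, 0.0]
contact_force: [-0.2, 0.4, 1.4]
grip_width: 87.1
gripper_force: 0.0
```

drive_tool(
  hand=[0.3, 0.5, 0.6, 0.65, 0.7, 0.75, 0.8, 0.85, 0.9, 0.95],
  delta_pos=[
    [0, 0, 0],
    [0, 0, 0],
    [0, 0, 0],
    [0, 0, 0],
    [0, 0, 0],
    [0, 0, 0],
    [0, 0, 0],
    [0, 0, 0],
    [0, 0, 0],
    [0, 0, 0],
  ],
  twist=[
    [0, 0, 0],
    [0, 0, 0],
    [0, 0, 0],
    [0, 0, 0],
    [0, 0, 0],
    [0, 0, 0],
    [0, 0, 0],
    [0, 0, 0],
    [0, 0, 0],
    [0, 0, 0],
  ],
  force=15,
)

```text
t: 6.2
tcp_pos: [530.4, 349.9, 45.5]
eef_rot: [-0.0, 0.967, 0.253, 0.0]
contact_force: [0.4, 0.7, -0.5]
grip_width: 20.1
gripper_force: 15.0
```

Gripped at 20 mm width with no side load. I'll tighten the grip and lift straight up.

drive_tool(
  hand=[1, 1, 1, 1, 1, 1, 1, 1, 1, 1],
  delta_pos=[
    [0, 0, 0],
    [0, 0, 0],
    [0, 0, 10],
    [0, 0, 25],
    [0, 0, 45],
    [0, 0, 70],
    [0, 0, 110],
    [0, 0, 155],
    [0, 0, 200],
    [0, 0, 245],
  ],
  twist=[
    [0, 0, 0],
    [0, 0, 0],
    [0, 0, 0],
    [0, 0, 0],
    [0, 0, 0],
    [0, 0, 0],
    [0, 0, 0],
    [0, 0, 0],
    [0, 0, 0],
    [0, 0, 0],
  ],
  force=45,
)

```text
t: 7.2
tcp_pos: [530.1, 349.5, 293.8]
eef_rot: [0.0, 0.967, 0.253, 0.001]
contact_force: [0.7, 1.0, -1.6]
grip_width: 19.2
gripper_force: 45.0
```

```bash
python3 - <<'E'
from h import *
np.set_printoptions(suppress=True,precision=3)
s=get_state();print(s['t'],s['tcp_pos'],s['eef_rot'],s['contact_force'],s['moment'],s['grip_width'],s['joint_pos'])
c=snap('top');d=snap('scene')
a=cv2.resize(c['image'][120:285,100:230],None,fx=3.6,fy=3.6,interpolation=cv2.INTER_CUBIC)
b=cv2.resize(d['image'][90:240,290:400],None,fx=3,fy=3,interpolation=cv2.INTER_CUBIC)
o=np.zeros((594,798,3),np.uint8);o[:,:468]=a;o[:450,468:798]=b;cv2.imwrite('pics/lift.png',o)
E
```

```text
7.2 [530.107 349.462 293.834] [0.    0.967 0.253 0.001] [ 0.732  0.952 -1.641] [ 0.078 -0.103 -0.017] 19.239217938719083 [-0.015  0.365 -0.814  1.357  0.263  1.528 -1.865]
```

View pics/lift.png

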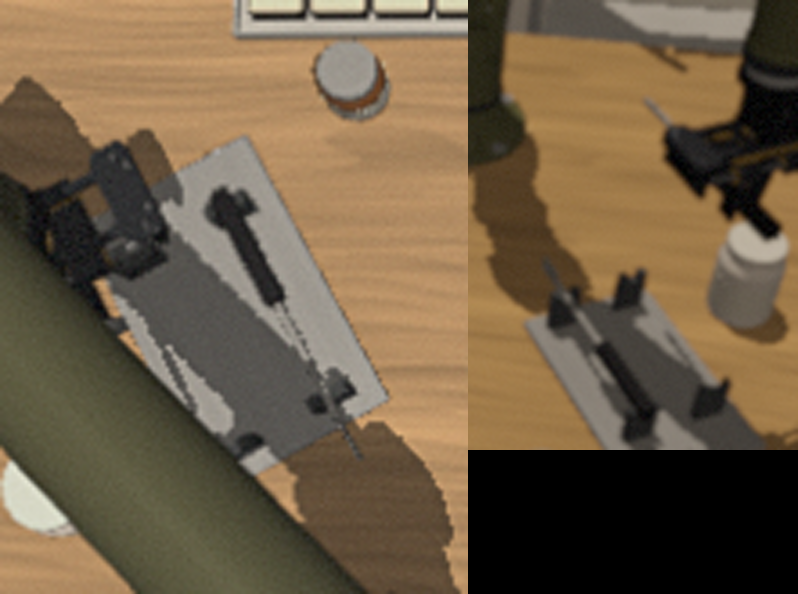

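Lifted cleanly: the tip is at (648,102) in the scene part, the handle's rear is at (765,225), and the stirrer hasn't moved. Next I'll work out the pre-insert rotation.

```bash
python3 - <<'E'
from h import *
from scipy.spatial.transform import Rotation as R
np.set_printoptions(suppress=True,precision=3)
y=np.radians(49.9);xh=np.array([-np.cos(y),-np.sin(y),0]);p=np.radians(35)
X=np.cos(p)*xh-np.array([0,0,np.sin(p)]); Z=-np.array([0,0,np.cos(p)])-np.sin(p)*xh
s=get_state();R0=R.from_quat(s['eef_rot'],scalar_first=True);M0=R0.as_matrix()
sx=np.sign(M0[:2,0]@xh[:2]);x=sx*X;T=R.from_matrix(np.c_[x,np.cross(Z,x),Z]);print('sx',sx)
rv=(T*R0.inv()).as_rotvec();print('rotvec',rv,np.degrees(np.linalg.norm(rv)))
g=np.array([478,-93,155])-230*X;t=g+19*Z;print('tcp target',t,'delta',t-s['tcp_pos'])
E
```

```text
sx -1.0
rotvec [ 0.382 -0.463  0.348] 39.76449960142115
tcp target [606.376  59.451 271.359] delta [  74.027 -292.855  -28.329]
```

drive_tool(
  hand=[1, 1, 1, 1, 1, 1, 1, 1, 1, 1],
  delta_pos=[
    [5, -25, 10],
    [15, -60, 15],
    [25, -95, 15],
    [35, -130, 15],
    [45, -165, 15],
    [55, -200, 10],
    [60, -235, 0],
    [68, -265, -10],
    [74, -285, -20],
    [74, -293, -28],
  ],
  twist=[
    [0.02, -0.023, 0.017],
    [0.057, -0.069, 0.052],
    [0.096, -0.116, 0.087],
    [0.134, -0.162, 0.122],
    [0.172, -0.208, 0.157],
    [0.21, -0.255, 0.191],
    [0.248, -0.301, 0.226],
    [0.287, -0.347, 0.261],
    [0.325, -0.394, 0.296],
    [0.363, -0.44, 0.331],
  ],
)

```text
t: 8.3
tcp_pos: [604.5, 53.1, 262.0]
eef_rot: [-0.117, 0.874, 0.396, 0.255]
contact_force: [-0.1, 0.5, -2.0]
grip_width: 19.7
gripper_force: 45.0
```

drive_tool(
  hand=[1, 1, 1, 1, 1, 1, 1, 1, 1, 1],
  delta_pos=[
    [0, 0, 0],
    [0, 0, 0],
    [0, 0, 0],
    [0, 0, 0],
    [0, 0, 0],
    [0, 0, 0],
    [0, 0, 0],
    [0, 0, 0],
    [0, 0, 0],
    [0, 0, 0],
  ],
  twist=[
    [0.019, -0.023, 0.017],
    [0.019, -0.023, 0.017],
    [0.019, -0.023, 0.017],
    [0.019, -0.023, 0.017],
    [0.019, -0.023, 0.017],
    [0.019, -0.023, 0.017],
    [0.019, -0.023, 0.017],
    [0.019, -0.023, 0.017],
    [0.019, -0.023, 0.017],
    [0.019, -0.023, 0.017],
  ],
)

```text
t: 9.3
tcp_pos: [604.5, 56.6, 262.5]
eef_rot: [-0.124, 0.867, 0.403, 0.267]
contact_force: [0.1, 0.9, -2.2]
grip_width: 19.2
gripper_force: 45.0
```

```bash
cat >> h.py <<'E'
from scipy.spatial.transform import Rotation as R
def dip():
    s=get_state();M=R.from_quat(s['eef_rot'],scalar_first=True).as_matrix()
    X=-M[:,0]; g=s['tcp_pos']-19*M[:,2]; return s,X,g
E
python3 - <<'E'
from h import *
np.set_printoptions(suppress=True,precision=3)
c=snap('top');d=snap('scene')
s,X,g=dip();print(s['t'],s['tcp_pos'],'X',X,'grip',g,'tip~',g+200*X,s['contact_force'],s['moment'],s['joint_pos'])
print('yaw',np.degrees(np.arctan2(X[1],X[0])),'pitch',np.degrees(np.arcsin(X[2])))
a=cv2.resize(c['image'][175:265,245:335],None,fx=4.4,fy=4.4,interpolation=cv2.INTER_CUBIC)
b=cv2.resize(d['image'][130:210,210:290],None,fx=5,fy=5,interpolation=cv2.INTER_CUBIC)
o=np.zeros((400,796,3),np.uint8);o[:396,:396]=a;o[:,396:796]=b;cv2.imwrite('pics/pi.png',o)
E
```

```text
9.4 [604.55   56.543 262.49 ] X [-0.533 -0.632 -0.562] grip [597.653  48.386 278.203] tip~ [491.094 -78.113 165.762] [-0.071 -0.015 -2.392] [-0.695  0.533 -0.053] [ 0.728 -0.003 -0.564  1.87  -0.601  1.028 -0.284]
yaw -130.10957438143853 pitch -34.20870396466116
```

View pics/pi.png

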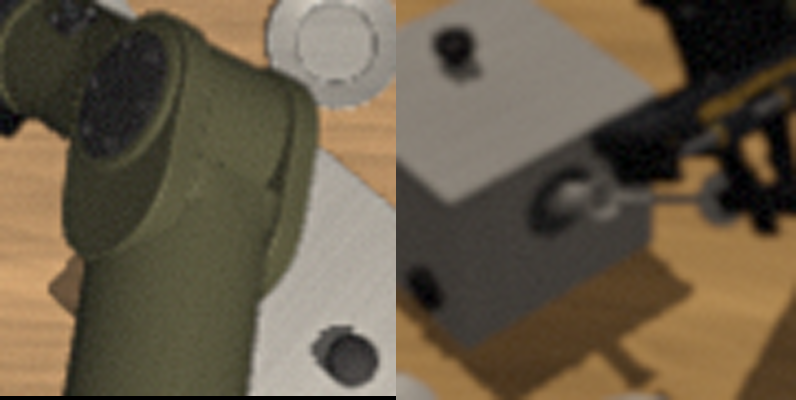

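The scene part shows the tip at about (617,199) in front of the mouth at about (603,200), with the collar at (718,200). The top camera is blocked by the arm. I'll zoom the scene camera and overlay the predicted points to remove the calibration bias.

```bash
cat >> h.py <<'E'
def proj(c,P):
    P=np.asarray(P,float).reshape(-1,3);T=np.linalg.inv(c['pose']);Q=P@T[:3,:3].T+T[:3,3];Q[:,1:]*=-1
    return cv2.projectPoints(Q,np.zeros(3),np.zeros(3),c['camera_matrix'],np.asarray(c['D'],float))[0][:,0]
E
python3 - <<'E'
from h import *
np.set_printoptions(suppress=True,precision=2)
d=load('scene');s,X,g=dip()
print('pred tip, collar, rodmid',proj(d,[g+200*X,g+56*X,g+130*X]))
print('pred mouth',proj(d,[[478,-93,155],[480.9,-93.9,155]]))
im=np.hstack([d['image'][155:185,238:288]]);a=cv2.resize(im,None,fx=16,fy=16,interpolation=cv2.INTER_CUBIC)
a=cv2.convertScaleAbs(a,alpha=1.8);cv2.imwrite('pics/z.png',a)
E
```

```text
pred tip, collar, rodmid [[253.26 170.06]
 [275.04 169.95]
 [263.35 170.01]]
pred mouth [[250.08 169.5 ]
 [249.71 169.98]]
```

View pics/z.png

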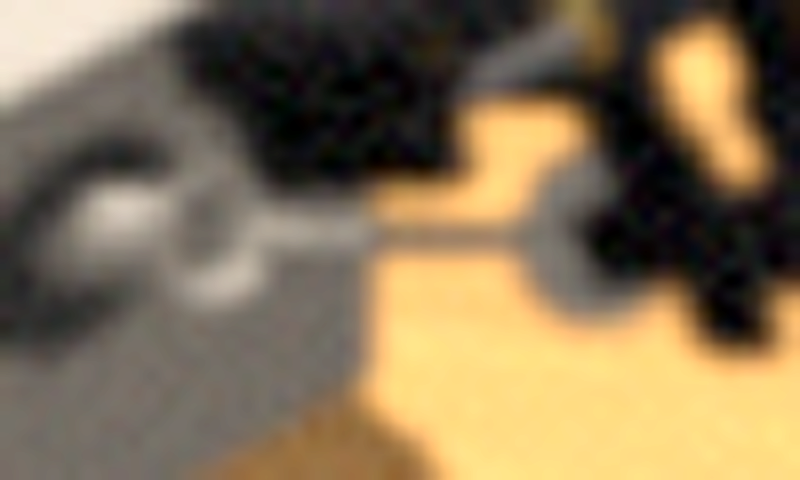

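```bash
python3 - <<'E'
from h import *
np.set_printoptions(suppress=True,precision=2)
d=load('scene');s,X,g=dip()
for p in [(250.9,169.2),(250.9,170.1),(251.1,170.1),(251,169.7),(251,170.5)]:
    m=ray(d,[p],155)[0]; r=g-m; n=-np.array([np.cos(np.radians(49.9))*.819,np.sin(np.radians(49.9))*.819,.5736]);print(p,m,'axial',-r@n,'lateral err (grip off axis)',r-(r@n)*n, 'lateral h',r@[-.765,.644,0])
E
```

```text
(250.9, 169.2) [475.8  -90.19 155.  ] axial 221.7700281850121 lateral err (grip off axis) [ 4.87 -0.35 -4.  ] lateral h -3.975581820587201
(250.9, 170.1) [480.88 -89.27 155.  ] axial 218.50797573028882 lateral err (grip off axis) [ 1.5   0.77 -2.13] lateral h -0.6796872506047033
(251.1, 170.1) [480.76 -88.51 155.  ] axial 218.09874752782403 lateral err (grip off axis) [ 1.84  0.27 -1.9 ] lateral h -1.257972338533173
(251, 169.7) [478.56 -89.3  155.  ] axial 219.75082649395264 lateral err (grip off axis) [ 3.16  0.02 -2.85] lateral h -2.4318866540552198
(251, 170.5) [483.07 -88.48 155.  ] axial 216.85923373866393 lateral err (grip off axis) [ 0.18  1.01 -1.19] lateral h 0.4908543099627729
```

```bash
cat >> h.py <<'E'
def plan(m,ax,yaw=49.9,pitch=35):
    s,X,g=dip();y,p=np.radians([yaw,pitch]);xh=np.array([-np.cos(y),-np.sin(y),0])
    X=np.cos(p)*xh-[0,0,np.sin(p)];Z=-np.array([0,0,np.cos(p)])-np.sin(p)*xh
    T=R.from_matrix(np.c_[-X,np.cross(Z,-X),Z]);rv=(T*R.from_quat(s['eef_rot'],scalar_first=True).inv()).as_rotvec()
    t=np.asarray(m)-ax*X+19*Z; print('dpos',(t-s['tcp_pos']).round(1),'rv',rv.round(4),'X',X.round(3),'f',s['contact_force'].round(1),'M',s['moment'].round(2))
E
python3 -c "
from h import *
plan([480,-91,155],215)"
```

```text
dpos [-4.1 -4.5  0.3] rv [ 0.0111 -0.0082  0.0008] X [-0.528 -0.627 -0.574] f [-0.1 -0.  -2.4] M [-0.7   0.53 -0.05]
```

drive_tool(
  hand=[1, 1, 1, 1, 1, 1, 1, 1, 1, 1],
  delta_pos=[
    [-2, -2, 0],
    [-4, -4.5, 0.3],
    [-4, -4.5, 0.3],
    [-5.6, -6.4, -1.4],
    [-7.2, -8.3, -3.1],
    [-9.3, -10.8, -5.4],
    [-11.9, -13.9, -8.3],
    [-14.6, -17, -11.2],
    [-17.2, -20.2, -14],
    [-17.2, -20.2, -14],
  ],
  twist=[
    [0.006, -0.004, 0],
    [0.011, -0.008, 0.001],
    [0.011, -0.008, 0.001],
    [0.011, -0.008, 0.001],
    [0.011, -0.008, 0.001],
    [0.011, -0.008, 0.001],
    [0.011, -0.008, 0.001],
    [0.011, -0.008, 0.001],
    [0.011, -0.008, 0.001],
    [0.011, -0.008, 0.001],
  ],
)

```text
t: 10.4
tcp_pos: [586.8, 35.6, 247.8]
eef_rot: [-0.127, 0.865, 0.402, 0.272]
contact_force: [0.6, -0.5, -2.3]
grip_width: 19.4
gripper_force: 45.0
```

```bash
python3 -c "
from h import *
plan([480,-91,155],190);s=get_state();print(s['t'],s['grip_width'])"
```

```text
dpos [0.5 0.8 0.6] rv [ 0.0002 -0.0012  0.0007] X [-0.528 -0.627 -0.574] f [ 0.6 -0.5 -2.3] M [-0.73  0.51  0.  ]
10.4 19.39583345311827
```

drive_tool(
  hand=[1, 1, 1, 1, 1, 1, 1, 1, 1, 1],
  delta_pos=[
    [-0.8, -0.9, -0.9],
    [-1.6, -1.9, -1.7],
    [-2.4, -2.8, -2.6],
    [-3.2, -3.8, -3.4],
    [-4, -4.7, -4.3],
    [-4.8, -5.6, -5.2],
    [-5.6, -6.6, -6],
    [-6.4, -7.5, -6.9],
    [-6.4, -7.5, -6.9],
    [-6.4, -7.5, -6.9],
  ],
  twist=[
    [0, 0, 0],
    [0, 0, 0],
    [0, 0, 0],
    [0, 0, 0],
    [0, 0, 0],
    [0, 0, 0],
    [0, 0, 0],
    [0, 0, 0],
    [0, 0, 0],
    [0, 0, 0],
  ],
)

```text
t: 11.4
tcp_pos: [581.0, 28.9, 241.6]
eef_rot: [-0.127, 0.865, 0.402, 0.273]
contact_force: [0.2, 0.5, -2.6]
grip_width: 19.7
gripper_force: 45.0
```

drive_tool(
  hand=[1, 1, 1, 1, 1, 1, 1, 1, 1, 1],
  delta_pos=[
    [-0.8, -0.9, -0.9],
    [-1.6, -1.9, -1.7],
    [-2.4, -2.8, -2.6],
    [-3.2, -3.8, -3.4],
    [-4, -4.7, -4.3],
    [-4.8, -5.6, -5.2],
    [-5.6, -6.6, -6],
    [-6.4, -7.5, -6.9],
    [-6.4, -7.5, -6.9],
    [-6.4, -7.5, -6.9],
  ],
  twist=[
    [0, 0, 0],
    [0, 0, 0],
    [0, 0, 0],
    [0, 0, 0],
    [0, 0, 0],
    [0, 0, 0],
    [0, 0, 0],
    [0, 0, 0],
    [0, 0, 0],
    [0, 0, 0],
  ],
)

```text
t: 12.4
tcp_pos: [574.5, 21.4, 234.7]
eef_rot: [-0.127, 0.865, 0.402, 0.273]
contact_force: [-0.4, 0.8, -2.0]
grip_width: 19.6
gripper_force: 45.0
```

```bash
python3 -c "
from h import *
plan([480,-91,155],166);s=get_state();print(s['t'],s['grip_width'])"
```

```text
dpos [ 0.1 -0.1 -0.1] rv [ 0.0001 -0.0002 -0.0003] X [-0.528 -0.627 -0.574] f [-0.4  0.8 -2. ] M [-0.74  0.51 -0.01]
12.4 19.634813663376804
```

drive_tool(
  hand=[1, 1, 1, 1, 1, 1, 1, 1, 1, 1],
  delta_pos=[
    [-1.6, -1.9, -1.7],
    [-3.2, -3.8, -3.4],
    [-4.8, -5.6, -5.2],
    [-6.3, -7.5, -6.9],
    [-7.9, -9.4, -8.6],
    [-9.5, -11.3, -10.3],
    [-11.1, -13.2, -12.1],
    [-12.7, -15, -13.8],
    [-14.3, -16.9, -15.5],
    [-15.8, -18.8, -17.2],
  ],
  twist=[
    [0, 0, 0],
    [0, 0, 0],
    [0, 0, 0],
    [0, 0, 0],
    [0, 0, 0],
    [0, 0, 0],
    [0, 0, 0],
    [0, 0, 0],
    [0, 0, 0],
    [0, 0, 0],
  ],
)

```text
t: 13.4
tcp_pos: [558.6, 2.4, 217.4]
eef_rot: [-0.127, 0.865, 0.402, 0.273]
contact_force: [0.2, -0.1, -1.3]
grip_width: 19.6
gripper_force: 45.0
```

```bash
python3 - <<'E'
from h import *
np.set_printoptions(suppress=True,precision=2)
plan([480,-91,155],136);d=snap('scene');s,X,g=dip();print(proj(d,[g+56*X,[480,-91,155]]))
a=cv2.resize(d['image'][155:185,238:288],None,fx=16,fy=16,interpolation=cv2.INTER_CUBIC)
cv2.imwrite('pics/z2.png',cv2.convertScaleAbs(a,alpha=1.8))
E
```

```text
dpos [0.2 0.1 0. ] rv [ 0. -0. -0.] X [-0.53 -0.63 -0.57] f [ 0.2 -0.1 -1.3] M [-0.74  0.48 -0.05]
[[261.58 169.54]
 [250.5  169.9 ]]
```

View pics/z2.png

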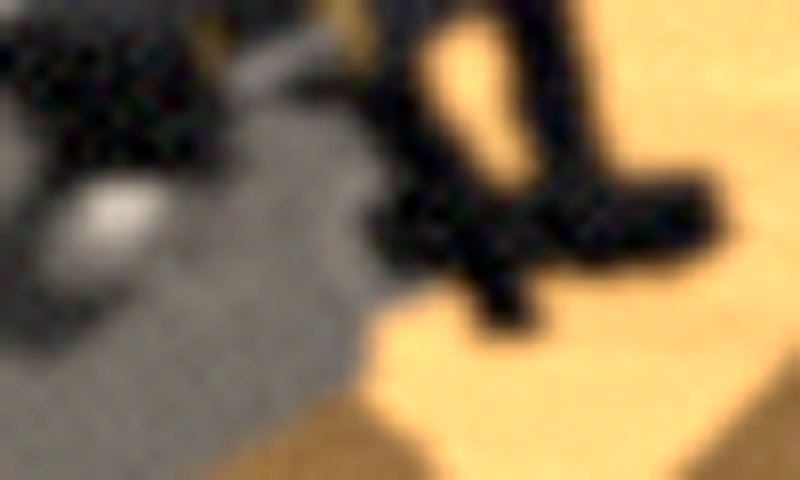

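The zoom shows the collar now near (370,220), but it is grey on grey and the mouth is in the gripper's shadow. I'll check the depth map to see that the rod is inside.

```bash
python3 - <<'E'
from h import *
np.set_printoptions(suppress=True,linewidth=220,precision=0)
d=load('scene');s,X,g=dip();W=cloud(d)
m=np.array([480,-91,155.])
# axial distance / radial of points around neck
Y=np.array([-.765,.644,0]);V=np.cross(X,Y)
for r in range(160,182):
    row=W[r,240:270]-m; print(r,' '.join('%4d/%-4d'%(-(p@X),p@Y) for p in row[::2]))
E
```

```text
160  120/-87   138/-89   148/-87   165/-90   168/-85   174/-81   169/-71   170/-65   131/-36   147/-38   156/-36   151/-25   147/-16  -200/202  -192/207 
161  109/-83   130/-87   142/-86   150/-84   165/-85   174/-83   172/-75   -63/64    126/-34   142/-36   152/-35   145/-23   145/-16  -193/195  -195/207 
162  108/-84   124/-85   137/-85   149/-84   159/-83   172/-83   172/-76   -67/65    -65/73    -69/83    129/-23   148/-26   148/-19   145/-10  -190/202 
163  105/-84   116/-82   131/-83   146/-84   158/-83   173/-85   173/-78   -68/64    -72/74    -79/87    -72/92    143/-25   146/-20   147/-13  -182/195 
164  101/-83   114/-83   128/-83   142/-84   157/-85   169/-84   175/-81   -78/68    -69/71    -79/85     79/2     132/-20   145/-21   149/-15  -182/193 
165  -45/-9    113/-83   125/-83   142/-85   154/-85   163/-82   175/-82   -73/63    -78/74    -83/86     80/0     132/-22   142/-20   148/-17   144/-7  
166  -48/-9    113/-85   122/-83   139/-85   150/-84   160/-82     0/12    -75/62    -80/74     76/-6     77/0     124/-18   138/-19   149/-19   147/-10 
167  -52/-9    -50/-2 
[... 1586 characters left out ...]
/50   -111/62   -117/74   -123/86   -122/95   -143/116  -131/118  -130/127  -128/135 
178  -87/-11   -88/-2    -88/5    -102/21   -105/31   -106/40   -110/51   -118/64   -121/74   -124/85   -121/93   -143/114  -130/116  -125/122  -126/132 
179  -91/-11  -102/2    -104/12   -106/21   -103/28   -111/41   -112/50   -118/62   -119/71   -125/84   -143/103  -137/108  -129/113  -124/119  -122/128 
180  -88/-14  -104/1    -102/9    -107/20   -110/30   -110/38   -118/51   -124/63   -126/73   -140/90   -133/95   -133/104  -122/108  -120/115  -113/120 
181  -95/-12  -103/0    -105/8    -113/21   -115/30   -114/38   -119/50   -127/63   -138/78   -134/85   -133/93   -127/99   -122/106  -119/113  -108/116
```

The depth map shows the rim at axial 0 and rows 166–173. The rod enters centrally at rows 169–170, and the collar is about 75 mm from home. I'll continue along the axis.

drive_tool(
  hand=[1, 1, 1, 1, 1, 1, 1, 1, 1, 1],
  delta_pos=[
    [-2.9, -1.9, -2.3],
    [-5, -4.4, -4.6],
    [-7.1, -6.9, -6.9],
    [-9.2, -9.4, -9.2],
    [-11.4, -11.9, -11.5],
    [-13.5, -14.5, -13.8],
    [-15.6, -17, -16.1],
    [-17.7, -19.5, -18.4],
    [-19.8, -22, -20.7],
    [-21.9, -24.5, -23],
  ],
  twist=[
    [0, 0, 0],
    [0, 0, 0],
    [0, 0, 0],
    [0, 0, 0],
    [0, 0, 0],
    [0, 0, 0],
    [0, 0, 0],
    [0, 0, 0],
    [0, 0, 0],
    [0, 0, 0],
  ],
)

```text
t: 14.45
tcp_pos: [536.7, -22.1, 194.3]
eef_rot: [-0.127, 0.865, 0.402, 0.272]
contact_force: [-0.9, 0.2, -2.9]
grip_width: 19.6
gripper_force: 45.0
```

drive_tool(
  hand=[1, 1, 1, 1, 1, 1, 1, 1, 1, 1],
  delta_pos=[
    [-1.1, -1.3, -1.1],
    [-2.1, -2.5, -2.3],
    [-3.2, -3.8, -3.4],
    [-4.2, -5, -4.6],
    [-5.3, -6.3, -5.7],
    [-6.3, -7.5, -6.9],
    [-7.4, -8.8, -8],
    [-8.4, -10, -9.2],
    [-9.5, -11.3, -10.3],
    [-10.6, -12.5, -11.5],
  ],
  twist=[
    [0, 0, 0],
    [0, 0, 0],
    [0, 0, 0],
    [0, 0, 0],
    [0, 0, 0],
    [0, 0, 0],
    [0, 0, 0],
    [0, 0, 0],
    [0, 0, 0],
    [0, 0, 0],
  ],
)

```text
t: 15.45
tcp_pos: [526.2, -34.5, 182.9]
eef_rot: [-0.127, 0.865, 0.402, 0.273]
contact_force: [-0.5, 0.8, -2.0]
grip_width: 19.5
gripper_force: 45.0
```

drive_tool(
  hand=[1, 1, 1, 1, 1, 1, 1, 1, 1, 1],
  delta_pos=[
    [-0.5, -0.6, -0.6],
    [-1.1, -1.3, -1.1],
    [-1.6, -1.9, -1.7],
    [-2.1, -2.5, -2.3],
    [-2.6, -3.1, -2.9],
    [-3.2, -3.8, -3.4],
    [-3.7, -4.4, -4],
    [-4.2, -5, -4.6],
    [-4.2, -5, -4.6],
    [-4.2, -5, -4.6],
  ],
  twist=[
    [0, 0, 0],
    [0, 0, 0],
    [0, 0, 0],
    [0, 0, 0],
    [0, 0, 0],
    [0, 0, 0],
    [0, 0, 0],
    [0, 0, 0],
    [0, 0, 0],
    [0, 0, 0],
  ],
)

```text
t: 16.45
tcp_pos: [522.1, -39.4, 178.4]
eef_rot: [-0.127, 0.865, 0.402, 0.273]
contact_force: [0.5, -0.1, -1.9]
grip_width: 19.8
gripper_force: 45.0
```

drive_tool(
  hand=[1, 1, 1, 1, 1, 1, 1, 1, 1, 1],
  delta_pos=[
    [-0.3, -0.3, -0.3],
    [-0.5, -0.6, -0.6],
    [-0.8, -0.9, -0.9],
    [-1.1, -1.3, -1.1],
    [-1.3, -1.6, -1.4],
    [-1.6, -1.9, -1.7],
    [-1.8, -2.2, -2],
    [-2.1, -2.5, -2.3],
    [-2.1, -2.5, -2.3],
    [-2.1, -2.5, -2.3],
  ],
  twist=[
    [0, 0, 0],
    [0, 0, 0],
    [0, 0, 0],
    [0, 0, 0],
    [0, 0, 0],
    [0, 0, 0],
    [0, 0, 0],
    [0, 0, 0],
    [0, 0, 0],
    [0, 0, 0],
  ],
)

```text
t: 17.45
tcp_pos: [520.1, -41.8, 176.3]
eef_rot: [-0.127, 0.865, 0.403, 0.273]
contact_force: [1.6, 0.7, -1.5]
grip_width: 19.4
gripper_force: 45.0
```

drive_tool(
  hand=[1, 1, 1, 1, 1, 1, 1, 1, 1, 1],
  delta_pos=[
    [-0.2, -0.2, -0.2],
    [-0.4, -0.5, -0.5],
    [-0.6, -0.7, -0.7],
    [-0.8, -1, -0.9],
    [-1.1, -1.3, -1.1],
    [-1.3, -1.5, -1.4],
    [-1.5, -1.8, -1.6],
    [-1.6, -1.9, -1.7],
    [-1.6, -1.9, -1.7],
    [-1.6, -1.9, -1.7],
  ],
  twist=[
    [0, 0, 0],
    [0, 0, 0],
    [0, 0, 0],
    [0, 0, 0],
    [0, 0, 0],
    [0, 0, 0],
    [0, 0, 0],
    [0, 0, 0],
    [0, 0, 0],
    [0, 0, 0],
  ],
)

```text
t: 18.45
tcp_pos: [520.0, -41.8, 176.3]
eef_rot: [-0.127, 0.864, 0.403, 0.274]
contact_force: [5.4, 6.9, 2.1]
grip_width: 20.0
gripper_force: 45.0
```

```bash
python3 -c "
from h import *
plan([480,-91,155],60)
d=snap('scene')
s,X,g=dip();W=cloud(d);Y=np.array([-.765,.644,0])
for r in range(164,176):
    print(r,' '.join('%4d/%-4d'%(-(p@X),p@Y) for p in (W[r,244:266]-[480,-91,155])[::2]))"
```

```text
dpos [-1.3 -3.3 -2.4] rv [-0.0022  0.003  -0.0019] X [-0.528 -0.627 -0.574] f [5.4 6.9 2.1] M [ 0.84 -0.73  0.02]
164  -54/12    -54/20    -55/29    -64/43     71/-23    77/-19    74/-9    -72/82     59/14     78/10     73/21  
165  -50/9     -59/21    -58/29     10/0      63/-20    76/-20    72/-10   -78/83     56/14     69/14     75/18  
166  -59/12    -57/19      5/-6      7/0      58/-19    71/-18    78/-15    49/9      67/6      80/6      97/4   
167  -42/1     -20/-1      5/-7      5/0      18/0      72/-21    73/-14    79/-10    79/-2     95/-3    109/-4  
168  -31/-6    -22/-2     11/-13    11/-5     27/-5     66/-19    77/-18    75/-9     79/-3     97/-6    109/-6  
169  -32/-7    -18/-6     12/-15     7/-4     23/-5     59/-17    73/-17    77/-11    80/-6     94/-6    109/-7  
170  -34/-8    -15/-9      8/-14     6/-5     25/-8     36/-6     66/-15    77/-13    77/-5     96/-8    103/-5  
171  -33/-10   -19/-9      8/-16    10/-9     18/-6     30/-4     64/-15    75/-14    76/-7     85/-4    103/-6  
172  -45/-5    -29/-6      7/-17    10/-11    18/-7     31/-6     61/-15    73/-14    78/-9     86/-6     94/-3  
173  -78/9     -78/17    -89/31     13/-14     7/-3      8/4    1208/-652   71/-14    73/-8   -155/130  -147/135 
174  -77/7     -90/22    -91/31      1/-9     15/-9   -100/61   -108/75     70/-15    77/-12  -153/128  -150/135 
175  -91/12    -93/21    -94/31    -99/42   -100/51   -108/64   -105/71     64/-14    78/-14  -145/121  -143/129
```

The collar is home: about 10 N along the axis, the tool has stopped, and the collar's back face is 8 mm outside the rim. I'll draw it straight out.

drive_tool(
  hand=[1, 1, 1, 1, 1, 1, 1, 1, 1, 1],
  delta_pos=[
    [1.6, 1.9, 1.7],
    [4.2, 5, 4.6],
    [9.5, 11.3, 10.3],
    [14.8, 17.6, 16.1],
    [20.1, 23.8, 21.8],
    [25.3, 30.1, 27.6],
    [30.6, 36.4, 33.3],
    [35.9, 42.6, 39],
    [41.2, 48.9, 44.8],
    [46.5, 55.2, 50.5],
  ],
  twist=[
    [0, 0, 0],
    [0, 0, 0],
    [0, 0, 0],
    [0, 0, 0],
    [0, 0, 0],
    [0, 0, 0],
    [0, 0, 0],
    [0, 0, 0],
    [0, 0, 0],
    [0, 0, 0],
  ],
)

```text
t: 19.5
tcp_pos: [565.3, 12.0, 225.4]
eef_rot: [-0.127, 0.865, 0.402, 0.272]
contact_force: [0.0, -0.2, -3.0]
grip_width: 19.6
gripper_force: 45.0
```

drive_tool(
  hand=[1, 1, 1, 1, 1, 1, 1, 1, 1, 1],
  delta_pos=[
    [5.3, 6.3, 5.7],
    [10.6, 12.5, 11.5],
    [15.8, 18.8, 17.2],
    [21.1, 25.1, 23],
    [29, 34.5, 31.6],
    [37, 43.9, 40.2],
    [44.9, 53.3, 48.8],
    [52.8, 62.7, 57.4],
    [60.7, 72.1, 66],
    [68.6, 81.5, 74.6],
  ],
  twist=[
    [0, 0, 0],
    [0, 0, 0],
    [0, 0, 0],
    [0, 0, 0],
    [0, 0, 0],
    [0, 0, 0],
    [0, 0, 0],
    [0, 0, 0],
    [0, 0, 0],
    [0, 0, 0],
  ],
)

```text
t: 20.5
tcp_pos: [633.8, 93.6, 300.0]
eef_rot: [-0.127, 0.865, 0.402, 0.272]
contact_force: [-1.0, -0.4, -2.3]
grip_width: 19.5
gripper_force: 45.0
```

```bash
python3 - <<'E'
from h import *
np.set_printoptions(suppress=True,precision=3)
s,X,g=dip();print('axial',-(g-[480,-91,155])@X,g,X,s['tcp_pos'],s['joint_pos'],s['contact_force'])
# goal: level, dipstick yaw -130, tip over plate at z 200
R0=R.from_quat(s['eef_rot'],scalar_first=True)
for yaw in(-130,-140,-120):
    y=np.radians(yaw);x=np.array([np.cos(y),np.sin(y),0]);Z=np.array([0,0,-1.])
    T=R.from_matrix(np.c_[-x,np.cross(Z,-x),Z]);gg=np.array([608,-253,210])-200*x
    print(yaw,'grip',gg,'dpos',gg+19*Z-s['tcp_pos'],'rv',(T*R0.inv()).as_rotvec())
E
```

```text
axial 279.98118332179047 [626.778  85.243 315.579] [-0.528 -0.627 -0.573] [633.786  93.583 300.012] [ 0.683  0.027 -0.605  1.774 -0.555  1.036 -0.405] [-0.959 -0.372 -2.302]
-130 grip [736.558 -99.791 210.   ] dpos [ 102.772 -193.374 -109.012] rv [-0.468  0.392  0.002]
-140 grip [ 761.209 -124.442  210.   ] dpos [ 127.423 -218.026 -109.012] rv [-0.432  0.432 -0.168]
-120 grip [708.    -79.795 210.   ] dpos [  74.214 -173.378 -109.012] rv [-0.501  0.351  0.171]
```

drive_tool(
  hand=[1, 1, 1, 1, 1, 1, 1, 1, 1, 1],
  delta_pos=[
    [5, 0, 5],
    [15, -15, 5],
    [28, -35, 0],
    [40, -60, 0],
    [53, -85, 0],
    [66, -110, 0],
    [78, -135, 0],
    [88, -160, 0],
    [98, -180, -10],
    [103, -193, -20],
  ],
  twist=[
    [-0.03, 0.025, 0],
    [-0.08, 0.067, 0],
    [-0.14, 0.117, 0],
    [-0.2, 0.168, 0],
    [-0.26, 0.218, 0],
    [-0.32, 0.268, 0],
    [-0.37, 0.31, 0],
    [-0.42, 0.352, 0],
    [-0.45, 0.377, 0],
    [-0.468, 0.392, 0.002],
  ],
)

```text
t: 21.5
tcp_pos: [737.8, -100.9, 278.3]
eef_rot: [0.0, 0.906, 0.422, -0.0]
contact_force: [0.5, 1.4, -2.9]
grip_width: 19.4
gripper_force: 45.0
```

drive_tool(
  hand=[1, 1, 1, 1, 1, 1, 1, 1, 1, 1],
  delta_pos=[
    [0, 0, 0],
    [0, 0, -10],
    [0, 0, -25],
    [0, 0, -40],
    [0, 0, -55],
    [0, 0, -70],
    [0, 0, -82],
    [0, 0, -90],
    [0, 0, -90],
    [0, 0, -90],
  ],
  twist=[
    [0, 0, 0],
    [0, 0, 0],
    [0, 0, 0],
    [0, 0, 0],
    [0, 0, 0],
    [0, 0, 0],
    [0, 0, 0],
    [0, 0, 0],
    [0, 0, 0],
    [0, 0, 0],
  ],
)

```text
t: 22.5
tcp_pos: [736.7, -100.1, 189.8]
eef_rot: [0.0, 0.906, 0.423, 0.0]
contact_force: [0.3, 0.2, -2.3]
grip_width: 19.5
gripper_force: 45.0
```

```bash
python3 - <<'E'
from h import *
np.set_printoptions(suppress=True,precision=2)
c=snap('top');d=snap('scene');s,X,g=dip();print(s['t'],s['tcp_pos'],X,'tip',g+200*X,s['contact_force'],s['grip_width'])
t=g+200*X
print('pred tip top/scene',proj(c,[t]),proj(d,[t]))
print('scene/top pred plate',proj(c,[[608,-253,10]]),proj(d,[[608,-253,10]]))
ut=proj(c,[t])[0].astype(int)
a=cv2.resize(c['image'][ut[1]-30:ut[1]+60,ut[0]-70:ut[0]+30][:, :],None,fx=4,fy=4,interpolation=cv2.INTER_CUBIC)
us=proj(d,[t])[0].astype(int)
b=cv2.resize(d['image'][us[1]-30:us[1]+60,us[0]-40:us[0]+60],None,fx=4,fy=4,interpolation=cv2.INTER_CUBIC)
print('crop origins',ut-[70,30],us-[40,30]);cv2.imwrite('pics/fin.png',np.hstack([a,b]))
E
```

```text
22.6 [ 737.04 -100.08  190.61] [-0.64 -0.77 -0.  ] tip [ 608.56 -253.38  209.37] [-0.05 -0.25 -1.5 ] 19.502686037421338
pred tip top/scene [[329.5  173.07]] [[198.4  177.54]]
scene/top pred plate [[319.78 184.26]] [[204.78 214.74]]
crop origins [259 143] [158 147]
```

View pics/fin.png

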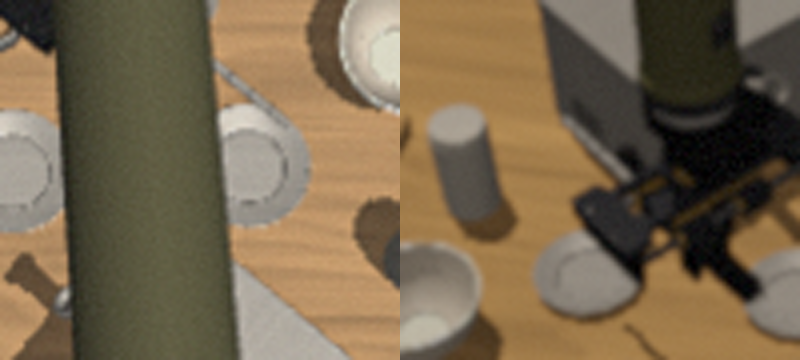

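In the top part the rod runs from (212,62) to its tip near (290,128), lined up over the plate centred at about (249,166), allowing for parallax. I'll do one numeric check of tip position and level, and confirm the plate from the first picture.

```bash
python3 - <<'E'
from h import *
np.set_printoptions(suppress=True,precision=1)
c=load('top');s,X,g=dip();W=cloud(c)[150:185,300:345].reshape(-1,3)
r=W-g;al=r@X;la=r@np.cross([0,0,1],X);m=(abs(la)<12)&(al>60)&(al<230)&(W[:,2]>190)&(W[:,2]<230)
o=np.argsort(al[m]);print(np.c_[al[m],la[m],W[m][:,2]][o][::3]);print(np.polyfit(al[m],W[m][:,2],1))
L=np.load('W.npy');im=cv2.imread('pics/top0.png')
P=L[165:205,300:342].reshape(-1,3);P=P[(P[:,2]>7)&(P[:,2]<22)]
print('plate robust',cv2.minEnclosingCircle(P[(np.hypot(*(P[:,:2]-[610,-254]).T)<62)][:,:2].astype(np.float32)))
g2=cv2.cvtColor(load('scene')['image'],cv2.COLOR_BGR2GRAY)
E
```

```text
[[132.9   1.5 218.9]
 [136.5  -1.7 212.6]
 [139.4   3.8 215.6]
 [143.1  -0.1 212.2]
 [145.5   1.1 215.1]
 [149.6   1.8 210.7]
 [153.9   1.6 209.8]
 [156.3   2.1 215.3]
 [160.   -1.1 209.3]
 [162.8   4.3 212.6]
 [166.7  -0.3 212. ]
 [170.9  -0.4 210.6]
 [173.6   6.9 206.9]
 [177.5   0.1 214.2]
 [179.8   2.1 214.1]
 [183.6  -1.  207.8]
 [186.4   3.8 213.6]
 [190.6   4.  211.2]
 [194.9   4.  209.5]
 [198.7  -1.2 210.7]
 [201.4   4.4 213.5]
 [205.3   0.9 208.7]]
[ -0. 219.]
plate robust ((611.2520141601562, -255.7004852294922), 57.83221435546875)
```

drive_tool(
  hand=[1, 1, 1, 1, 1, 1, 1, 1, 1, 1],
  delta_pos=[
    [1, 1, 0],
    [3, 2, 0],
    [3, 2, 0],
    [3, 2, 0],
    [3, 2, 0],
    [3, 2, 0],
    [3, 2, 0],
    [3, 2, 0],
    [3, 2, 0],
    [3, 2, 0],
  ],
  twist=[
    [0, 0, 0],
    [0, 0, 0],
    [0, 0, 0],
    [0, 0, 0],
    [0, 0, 0],
    [0, 0, 0],
    [0, 0, 0],
    [0, 0, 0],
    [0, 0, 0],
    [0, 0, 0],
  ],
)

```text
t: 23.6
tcp_pos: [739.5, -98.1, 189.6]
eef_rot: [0.0, 0.906, 0.423, 0.0]
contact_force: [0.2, -0.5, -2.8]
grip_width: 19.9
gripper_force: 45.0
```

```bash
python3 -c "
from h import *
s,X,g=dip();print(X,g+203*X,abs(s['qd']).max(),s['contact_force']);print(ticket.hand_in())"
```

```text
[-6.42172805e-01 -7.66559883e-01 -1.82860809e-04] [ 609.08974811 -253.74002256  208.51301446] 0.0012505397297606694 [ 0.17794149 -0.54221598 -2.79606353]
the job is handed in; nothing more can be done
None
```

I handed the job in at about 23.6 s: the dipstick was eased into the neck until the collar stopped (about 10 N), drawn fully out, and is held steady and level about 21 cm above the counter with its tip over the middle of the right-most plate, within a few mm by my estimate.

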